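Pack the tea caddy and hold its spring latch open

ROBOT

A 6-joint arm with a two-finger parallel gripper is mounted at the origin on the work surface. World frame = base frame: x ahead of the robot, y to its left, z up, the work surface at z = 0. Lengths are in mm, angles in rad, forces in N, time in s.
With the tool pointing down it reaches from about 375 to 900 mm from the base axis. Payload 3.1 kg.
Tool frame: the origin (TCP) lies midway between the tips of the shut fingers; the grasp point (between the pads) lies r.grasp_offset behind it (r.grasp_offset is the distance from the TCP to the grasp point, in mm); z points along the fingers, y is the line along which they close (so a half turn about z gives the same grasp; the last joint's range is limited). The gripper opens to 87 mm and grips with 3 to 60 N. Pads are 19 mm wide; open, the fingers measure 117 mm over their backs; the gripper's body (75 mm by 190 mm) begins 51 mm behind the grasp point.
Start: joints at [-1.357, 0.527, 1.433, -0, 1.181, -0.178], TCP at [238.678, -577.606, 197.648] pointing down, gripper open.
Joint ranges: [-3.08, 3.08], [-0.75, 2.2], [0.22, 2.44], [-1.43, 4.57], [0, 2.65], [-2.85, 2.85]. Speed limits (rad/s): [2.79, 2.79, 3.14, 3.14, 3.14, 3.14].

INTERFACE

Orientations are given as a unit quaternion [x, y, z, w].
In Python, from workcell import r, get_image, job gives the robot as it stands.
- The arm moves only by the tool carry_out, never from a script. Its argument "targets" is a list of rows, each a list of 5 numbers: the shift along the tool's x, y, z in cm, then the turn about the tool's z in degrees, then the finger opening in cm, from 0 to 8.7. In form: [[tx, ty, tz, turn, gripper], ...]. A call has 1 to 20 rows; each row is the pose to reach, as a shift and turn from the pose commanded when the call began, along the tool's axes at that moment; what a row does not reach only later rows make up. A row lasts 1/10 s, in which the tool goes at most 50 mm and 8.59 degrees, less where a joint would pass 70% of its speed; a pose out of reach is approached as far as the arm can. A call with a gripper value outside its range is refused whole. The fingers move at their own pace and stop on an object; "grip_force" is the grip in N (left out, the last holds). Time passes only in rows, so rows that repeat a pose let the fingers close. It gives the time, the measured TCP pose, the force, the opening and the grip force at its end, in the units of the state.
- r.observe(): the state, without advancing time (a new reading comes with each control period).
- get_image(name): name is "scene" or "top" or "wrist"; returns a dict with "pixels" (400x640x3 uint8, blue, green, red), "vfov" (degrees; the focal length in pixels is half the picture's height over the tangent of half this angle, whatever the lens; pixels are square), "cx", "cy" (the principal point, pixels), "xyz" and "orientation" of the camera in the world. Camera axes: x right, y up, looking along -z (the intrinsics and any distortion apply to the point x, -y, -z); pixel columns grow to the right and rows downward; lengths in mm; the calibration is good to about 2 mm. A picture is of the moment at which its call begins. There is no depth.
- job.close_job(): hands the job in; it is judged then, once.
The state is a dict: "clock": time; "joints": joint angles; "qd": joint speeds; "effort": joint torques, N m; "ee_pos": TCP position; "orientation": TCP orientation; "ft_force": force on the tool from outside, world axes, zero at the start; "torque": the same for the moment, N m; "finger_gap": opening from 0.0 (shut) to 1.0 (fully open); "grip_force": force on a finger pad.
Only numpy, scipy, OpenCV 4.12 (cv2) and the standard library are available. Lean on these libraries where they do the work, as an engineer would, in place of code of your own. Each camera call takes 0.05 s, during which the arm holds its last target. There are 200 camera calls.

TASK

Stand the green round tea tin and the orange square tea tin upright on the floor of the dark wooden caddy tray, in one row with the honey jar that is already there and stays there, setting them down rather than dropping them and leaving the cup, saucer, remote and sugar bowl where they are. Then, so that someone can fit the caddy's hood, grip the black tab of the spring latch, pull it out away from the tray until its white pointer lines up with the red marker, and finish while still holding it there: do not let go, or it springs back.

Things in the scene. Friction and masses are not known exactly. Their poses are not given: they have to be found in the camera images.
- caddy: Dark wooden tea caddy, fixed. Origin: centre of the tray's underside, on the table. Open tray 78 (x) by 200 (y) by 40 mm high outside, 66 by 188 mm inside, walls 6 mm, inner floor 8 mm above the table; for three things in a row along y. From its -y end a grey board (120 mm wide, 10 mm thick) runs to y = -256 mm; the latch slides on it towards the caddy's -y, away from the tray.
- pull_tab: Upright black tab of the latch, 50 mm (x) by 16 mm (y, the sliding direction) by 56 mm high, on a brass carriage of 60 by 30 mm. Origin: centre of its underside, 26 mm above the table (top at 82 mm); axes parallel to the caddy's. With the latch home it is at x = 0, y = -155 mm in the caddy's frame, its face 47 mm from the tray's end wall.
- pointer (a point): Tip of the white pointer fin (5 mm thick, 21 mm above the table) on the +x side of the tab, at x = 41 mm, y = 0 in its frame; moves with it. The latch can be pulled 65 mm from home to its stop; its spring pulls it home with about 3.3 N at home plus 1.1 N for each 10 mm of travel, and back home when it is let go.
- marker: Red marker fin, 14 by 5 by 20 mm, fixed on the latch board beside the pointer's path (x = 51 mm in the caddy's frame), axes parallel to the caddy's. Origin: centre of its underside, 10 mm above the table. It stands 25 to 48 mm beyond the pointer's home place. Lined up: pointer and marker have the same y in the caddy's frame.
- round_tin: Round tea tin, green with a paper band and a brass lid, 56 mm diameter, 80 mm tall, about 0.15 kg, standing on the table. Origin: centre of its underside.
- square_tin: Square tea tin, orange with a steel lid, 52 by 52 by 80 mm tall, about 0.18 kg, standing on the table, turned any way. Origin: centre of its underside, x and y axes along its sides.
- honey_jar: Amber glass honey jar, 50 mm diameter, 70 mm tall, about 0.22 kg, already standing in the +y end of the caddy tray, with its centre 52 to 67 mm from the tray's centre. Origin: centre of its underside. It may be nudged along but stays upright in the tray.
- teacup: White teacup, 65 mm tall, standing on the saucer. Origin: centre of its underside. Leave alone.
- saucer: White saucer, 140 mm across, 14 mm high. Origin: centre of its underside. Leave alone.
- remote: Black remote control, 44 by 150 mm (long along its y), 18 mm high. Origin: centre of its underside. Leave alone.
- sugar_bowl: Blue ceramic sugar bowl, 84 mm across, 55 mm tall. Origin: centre of its underside. Leave alone.
Things that resemble listed ones, but are neither listed nor needed, are in the scene too. Leave any pink look-alike of the round_tin alone.

How it is judged (in metres and radians):
On the way, in this order (a step that is already met when the one before it is completed fails the run):
1. both tins and the honey jar stand upright on the tray's floor and the tins are let go (x of round_tin in the frame of caddy between -0.014 and 0.014 m and y of round_tin in the frame of caddy between -0.076 and 0.076 m and z of round_tin in the frame of caddy between 0.004 and 0.013 m and angle between each of round_tin, square_tin, honey_jar's own z axis and vertical below 0.1 rad and linear speed of each of round_tin, square_tin, honey_jar below 0.03 m/s and x of square_tin in the frame of caddy between -0.014 and 0.014 m and y of square_tin in the frame of caddy between -0.076 and 0.076 m and z of square_tin in the frame of caddy between 0.004 and 0.013 m and x of honey_jar in the frame of caddy between -0.014 and 0.014 m and y of honey_jar in the frame of caddy between -0.076 and 0.076 m and z of honey_jar in the frame of caddy between 0.004 and 0.013 m and contact force between each of round_tin, square_tin, honey_jar and the fingers below 0.1 N), for 0.2 s.
2. the fingers hold the latch with its pointer at the marker (y of pointer in the frame of marker between -0.005 and 0.005 m and linear speed of pull_tab below 0.01 m/s and contact force between the fingers and pull_tab above 2 N and contact force between pull_tab and round_tin below 0.2 N and contact force between pull_tab and square_tin below 0.2 N and contact force between pull_tab and honey_jar below 0.2 N and contact force between pull_tab and remote below 0.2 N and contact force between pull_tab and teacup below 0.2 N and contact force between pull_tab and saucer below 0.2 N and contact force between pull_tab and sugar_bowl below 0.2 N), for 0.3 s.
At the end, for the whole second after the job is handed in: Tins and jar stand in the tray, upright (0.1 rad), on its floor (4 to 13 mm above the table), still, untouched, within 14 mm of its middle line and 76 mm of its centre along the row; the fingers hold the latch still (over 2 N), pointer within 5 mm of the marker, nothing wedged against the tab (all of step 1 and all of step 2); the arm keeps its last pose, push and grip.
It fails at once if the round tin is dropped into the tray instead of being set down (falls faster than 0.6 m/s over the tray with no finger on it) (x of round_tin in the frame of caddy between -0.05 and 0.05 m and y of round_tin in the frame of caddy between -0.11 and 0.11 m and z of round_tin in the frame of caddy below 0.1 m and contact force between round_tin and the fingers below 0.1 N and linear speed of round_tin above 0.6 m/s).
It fails at once if the square tin is dropped into the tray instead of being set down (falls faster than 0.6 m/s over the tray with no finger on it) (x of square_tin in the frame of caddy between -0.05 and 0.05 m and y of square_tin in the frame of caddy between -0.11 and 0.11 m and z of square_tin in the frame of caddy below 0.1 m and contact force between square_tin and the fingers below 0.1 N and linear speed of square_tin above 0.6 m/s).
It fails at once if the honey jar is tipped or lifted out of the tray (angle between honey_jar's own z axis and vertical above 0.35 rad or z of honey_jar in the frame of caddy above 0.03 m).
It fails at once if the cup, saucer, remote or sugar bowl is pushed more than 30 mm from its place (distance of any of teacup, saucer, remote, sugar_bowl from where it was at the start of the episode above 0.03 m).
It also fails if it takes over 66 s, if anything falls off the work surface, if the arm or the gripper's body presses on something with over 40 N, if the wrist force passes 120 N, or if a joint passes its speed limit or range.

## Working session

There is one attempt and no reset: what is moved stays moved. The work goes in short steps, Python scripts to look and compute and a tool call to move; the robot and the scene stay as the last step left them, time stands still between calls to the robot, and variables do not carry over. Pictures are saved under pics/ and viewed, at most 13 in all, crops included, and the job is handed in when it is done.

Besides the shell and the picture viewer there is one more tool, called after "Call:" as a command line: name --pt "numbers of a row" for each row, then --argument value for the rest. carry_out: Moves the arm, as the interface text tells. Its arguments: {"type":"object","properties":{"targets":{"type":"array","items":{"type":"array","items":{"type":"number"}}},"grip_force":{"type":"number"}},"required":["targets"]}

```bash
ls; mkdir -p pics
python3 - <<'E'
from workcell import r,get_image
import cv2,json
print(r.observe(), r.grasp_offset)
for n in ("top","scene"):
    g=get_image(n); cv2.imwrite(f"pics/{n}0.png",g["pixels"]); print({k:v for k,v in g.items() if k!="pixels"})
E
```

```text
pics
{'clock': 0.0, 'joints': array([-1.35751026e+00,  5.28431562e-01,  1.43389832e+00, -2.65312096e-05,
        1.18140391e+00, -1.78473656e-01]), 'qd': array([ 0.00068526,  0.00130348, -0.00027223,  0.00022673, -0.00057687,
        0.00245391]), 'effort': array([-2.48244878e-04, -4.40042567e+01, -1.76591080e+01,  6.31564250e-02,
        5.84087369e-02, -1.63072286e-04]), 'ee_pos': array([ 238.50039609, -576.8541063 ,  196.69422558]), 'orientation': array([ 9.80875257e-01,  1.94634488e-01, -3.08989149e-05, -1.07019493e-03]), 'ft_force': array([ 0.53369506,  0.17268859, -0.56551041]), 'torque': array([-0.00830477,  0.01489467, -0.0138086 ]), 'grip_force': 0.0, 'finger_gap': 0.9997334964487729} 18.700000000000003
{'vfov': 56.24918492416057, 'cx': 316.6020785523654, 'cy': 199.46625175525313, 'xyz': array([ 475.59345028,  -18.40158595, 1107.366374  ]), 'orientation': array([ 0.02092715, -0.029864  , -0.69890334,  0.71428588])}
{'vfov': 51.29462749953271, 'cx': 322.04907743023176, 'cy': 202.0401543747779, 'xyz': array([ 900.41132908, -623.7064434 ,  816.04411664]), 'orientation': array([0.35845959, 0.10656101, 0.25688262, 0.89115812])}
```

View pics/top0.png

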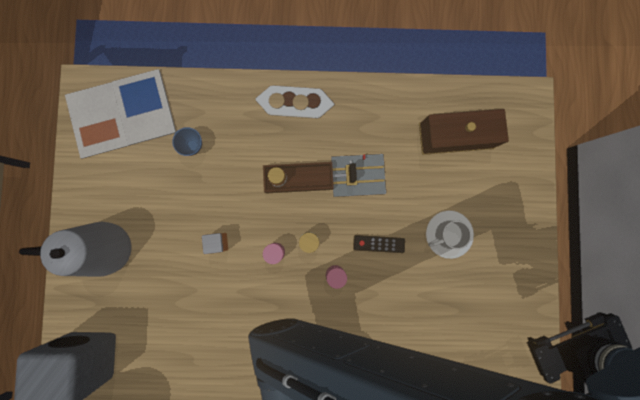

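View pics/scene0.png

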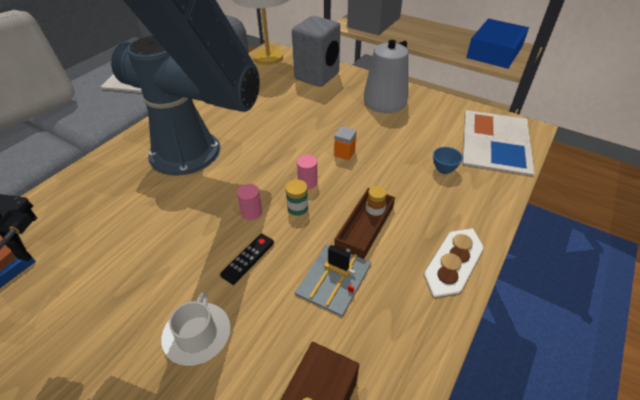

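The top view shows the caddy at (263–385, 155–195) with the jar at its left (+y) end and the tab at (352,173). The green tin is at (309,242), the square tin at (213,243), and the pink look-alikes at (273,254) and (337,277). The scene view agrees. Next I'll zoom in and set up the helpers.

```bash
cat > h.py <<'E'
import numpy as np, cv2
from scipy.spatial.transform import Rotation as R
from workcell import r,get_image
def f(g): return 200/np.tan(np.radians(g["vfov"]/2))
def ray(g,u,v,z):
    d=R.from_quat(g["orientation"]).apply([(u-g["cx"])/f(g),-(v-g["cy"])/f(g),-1.])
    return g["xyz"]+d*(z-g["xyz"][2])/d[2]
def proj(g,p):
    c=R.from_quat(g["orientation"]).inv().apply(np.atleast_2d(p)-g["xyz"])
    return np.c_[g["cx"]+f(g)*c[:,0]/-c[:,2], g["cy"]-f(g)*c[:,1]/-c[:,2]]
def tool(p):  # world delta of a TCP goal (xyz) -> tool cm, now
    o=r.observe(); return R.from_quat(o["orientation"]).inv().apply(np.array(p)-o["ee_pos"])/10
def yaw():  # world yaw of tool x and y
    m=R.from_quat(r.observe()["orientation"]).as_matrix(); return np.degrees([np.arctan2(m[1,0],m[0,0]),np.arctan2(m[1,1],m[0,1])])
E
python3 - <<'E'
from h import *
t=get_image("top");s=get_image("scene")
a=cv2.resize(t["pixels"][145:285,195:395],None,fx=4,fy=4,interpolation=cv2.INTER_CUBIC)
cv2.imwrite("pics/t1.png",a)
b=cv2.resize(s["pixels"][110:320,225:405],None,fx=2.8,fy=2.8,interpolation=cv2.INTER_CUBIC)
cv2.imwrite("pics/s1.png",b)
for n,uv,z in [("round lid",(309,242),80),("square lid",(211,243),80),("jar",(276,175.5),78),("tray L far",(263,167),40),("tray L near",(264,192),40),("tab",(352,173),82),("marker",(365,156),30)]: print(n,ray(t,*uv,z).round())
E
```

```text
round lid [433. -12.  80.]
square lid [425. 254.  80.]
jar [614.  83.  78.]
tray L far [643. 125.  40.]
tray L near [571. 120.  40.]
tab [ 625. -127.   82.]
marker [ 683. -170.   30.]
```

View pics/t1.png

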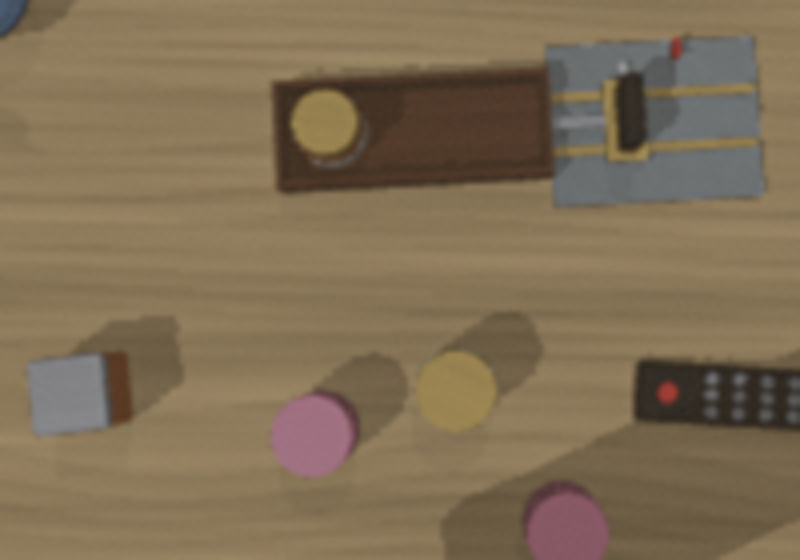

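View pics/s1.png

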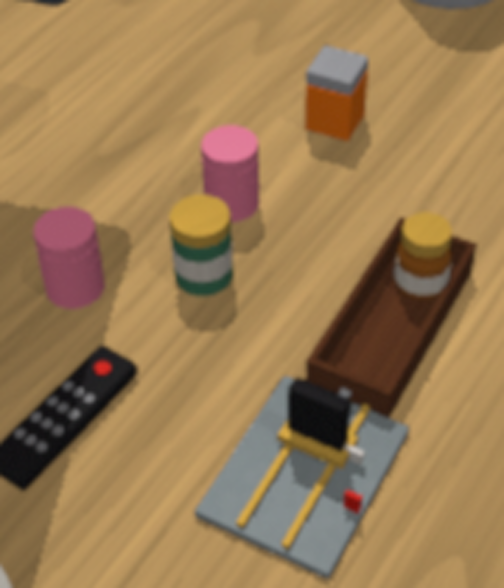

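The crops show the tray corners, board corners, tab, red marker (top crop 677,46) and lids clearly, so I can fit the poses by least squares over both views.

```bash
cat >> h.py <<'E'
TC=lambda p:(195+(p[0]+.5)/4-.5,145+(p[1]+.5)/4-.5)
SC=lambda p:(225+(p[0]+.5)/2.8-.5,110+(p[1]+.5)/2.8-.5)
E
python3 - <<'E'
from h import *
from scipy.optimize import least_squares as LS
t=get_image("top");s=get_image("scene")
def w(q,m):
    m=np.array(m,float); c,n=np.cos(q[2]),np.sin(q[2])
    return np.c_[q[0]+c*m[:,0]-n*m[:,1],q[1]+n*m[:,0]+c*m[:,1],m[:,2]]
tray=[(39,100,40),(39,-100,40),(-39,-100,40),(-39,100,40)]; bd=[(60,-100,10),(60,-256,10),(-60,-256,10),(-60,-100,10)]
tp=[TC(p) for p in [(274,83),(547,68),(553,178),(280,192),(546,45),(754,36),(764,194),(554,207)]]
sm=[tray[2],tray[0],tray[3],*bd]
sp=[SC(p) for p in [(312,360),(474,243),(403,221),(408,430),(330,577),(197,515),(285,378)]]
ft=lambda q:(proj(t,w(q,tray+bd))-tp).ravel(); fs=lambda q:(proj(s,w(q,sm))-sp).ravel()
for nm,F in [("top",ft),("scene",fs),("both",lambda q:np.r_[ft(q),fs(q)])]:
    k=LS(F,[607,20,0.05],loss="soft_l1"); q=k.x; print(nm,q[:2].round(1),np.degrees(q[2]).round(2),"res",np.abs(F(q)).max().round(2),np.sqrt(np.mean(F(q)**2)).round(2))
def loc(p): c,n=np.cos(q[2]),np.sin(q[2]);d=p[:2]-q[:2];return np.round([c*d[0]+n*d[1],-n*d[0]+c*d[1]],1)
for nm,a,b,z in [("round",(456,391),(201,216),80),("jar",(325,121),(427,231),70),("marker",(677,46),(353,494),30),("pointer",(623,66),(363,453),21)]:
    P=[ray(t,*TC(a),z),ray(s,*SC(b),z)]; print(nm,[x[:2].round(1) for x in P],[loc(x) for x in P])
m=[(26,26,80),(26,-26,80),(-26,-26,80),(-26,26,80)]; sq=[TC(p) for p in [(27,364),(105,353),(109,432),(35,436)]]
k=LS(lambda a:(proj(t,w(a,m))-sq).ravel(),[425,254,0.1]);print("square",k.x[:2],np.degrees(k.x[2]),k.cost)
print(yaw())
E
```

```text
top [616.2  24. ] 4.6 res 0.91 0.45
scene [619.3  19.4] 4.54 res 1.73 0.94
both [617.2  22.1] 4.66 res 1.96 0.97
round [array([431.8, -11.3]), array([434.2, -15.8])] [array([-187.5,  -18.3]), array([-185.4,  -23. ])]
jar [array([616.6,  84.3]), array([613.2,  84.9])] [array([ 4.5, 62. ]), array([ 1.2, 62.9])]
marker [array([ 683. , -166.3]), array([ 682.3, -169.2])] [array([  50.3, -193.2]), array([  49.3, -196. ])]
pointer [array([ 669. , -128.1]), array([ 667.5, -125.9])] [array([  39.4, -153.9]), array([  38.1, -151.6])]
square [422.83655581 251.59465568] 6.864302792797927 0.581045817504662
[ 22.44724557 -67.55275037]
```

```bash
cat >> h.py <<'E'
def plan(x,y,z,yy):
    d=tool((x,y,z)); t=-((yy-yaw()[1]+180)%360-180); o=r.observe()
    print("cm",d.round(2),"turn",round(t,2),"| now",o["ee_pos"].round(1),yaw().round(2),"t",o["clock"].round(2) if hasattr(o["clock"],"round") else o["clock"],"rows",round(np.linalg.norm(d)/5,1))
E
python3 -c "
from h import *
plan(605,0,260,4.7)"
```

```text
cm [ 55.91 -39.38  -6.23] turn -72.25 | now [ 238.6 -577.4  197.3] [ 22.45 -67.55] t 0.3 rows 13.7
```

Call:
carry_out --pt "28 -19.7 -6.2 -36 8.7" --pt "28 -19.7 -6.2 -36 8.7" --pt "28 -19.7 -6.2 -36 8.7" --pt "28 -19.7 -6.2 -36 8.7" --pt "28 -19.7 -6.2 -36 8.7" --pt "28 -19.7 -6.2 -36 8.7" --pt "28 -19.7 -6.2 -36 8.7" --pt "55.9 -39.4 -6.2 -72.2 8.7" --pt "55.9 -39.4 -6.2 -72.2 8.7" --pt "55.9 -39.4 -6.2 -72.2 8.7" --pt "55.9 -39.4 -6.2 -72.2 8.7" --pt "55.9 -39.4 -6.2 -72.2 8.7" --pt "55.9 -39.4 -6.2 -72.2 8.7" --pt "55.9 -39.4 -6.2 -72.2 8.7" --pt "55.9 -39.4 -6.2 -72.2 8.7" --pt "55.9 -39.4 -6.2 -72.2 8.7"

```text
clock: 1.9
ee_pos: [604.7, 0.8, 259.2]
orientation: [0.677, 0.736, -0.001, -0.0]
ft_force: [1.6, 0.1, -0.8]
finger_gap: 1.001
grip_force: 0.0
```

```bash
python3 -c "
from h import *
plan(605,0,260,4.7)
g=get_image('wrist');cv2.imwrite('pics/w1.png',g['pixels']);print({k:v for k,v in g.items() if k!='pixels'})"
```

```text
cm [-0.08  0.03 -0.08] turn 0.08 | now [604.7   0.8 259.2] [94.78  4.78] t 1.9 rows 0.0
{'vfov': 69.1257449752391, 'cx': 321.3084953908971, 'cy': 200.1139784620906, 'xyz': array([599.29774993,  78.74345866, 445.14572711]), 'orientation': array([-0.14307144, -0.00522976,  0.04171308,  0.98881911])}
```

View pics/w1.png

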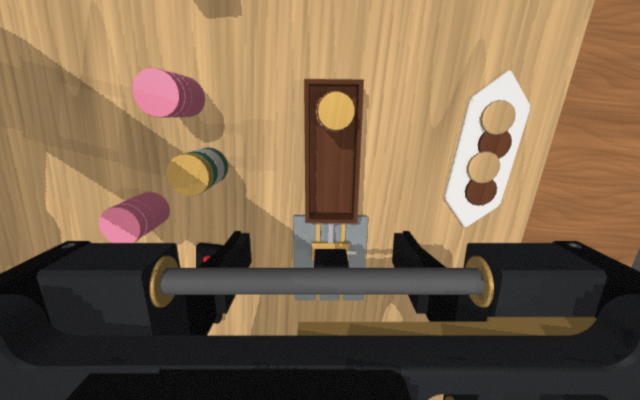

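The wrist view shows the tray at (305–363, 80–222), the jar lid at (336,111) and the green tin lid at (190,174). I'll enlarge it to read the corners.

```bash
python3 -c "
from h import *
g=cv2.imread('pics/w1.png')
cv2.imwrite('pics/w1c.png',np.hstack([cv2.resize(g[70:260,285:375],None,fx=3,fy=3,interpolation=cv2.INTER_CUBIC),cv2.resize(g[70:260,120:240],None,fx=3,fy=3,interpolation=cv2.INTER_CUBIC)]))"
```

```text
(no output)
```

View pics/w1c.png

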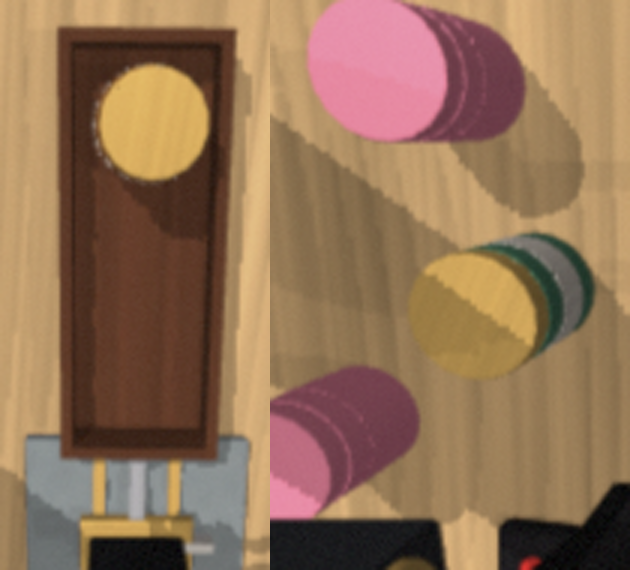

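```bash
cat > fit.py <<'E'
from h import *
from scipy.optimize import least_squares as LS
def w(q,m):
    m=np.array(m,float); c,n=np.cos(q[2]),np.sin(q[2])
    return np.c_[q[0]+c*m[:,0]-n*m[:,1],q[1]+n*m[:,0]+c*m[:,1],m[:,2]]
def loc(q,p): c,n=np.cos(q[2]),np.sin(q[2]);d=p[:2]-q[:2];return np.round([c*d[0]+n*d[1],-n*d[0]+c*d[1]],1)
def fit(g,m,p,x0):
    k=LS(lambda q:(proj(g,w(q,m))-p).ravel(),x0); print(k.x[:2].round(1),np.degrees(k.x[2]).round(2),"res",k.fun.round(1)); return k.x
E
python3 - <<'E'
from fit import *
g=get_image("wrist"); C=lambda p,u0,v0,X=0:(u0+(p[0]-X+.5)/3-.5,v0+(p[1]+.5)/3-.5)
m=[(-39,100,40),(39,100,40),(39,-100,40),(-39,-100,40)]
q=fit(g,m,[C(p,285,70) for p in [(59,28),(235,30),(216,458),(66,456)]],[617,22,.08])
j=ray(g,*C((154,122),285,70),70);print("jar",j,loc(q,j)); print("round",ray(g,*C((474,314),120,70,270),80))
plan(433,-13,200,4.7)
E
```

```text
[618.5  23.7] 4.48 res [-0.7 -0.6  0.9 -1.   1.1  0.9 -1.3  1.4]
jar [616.08211947  83.90834439  70.        ] [ 2.2 60.3]
round [434.07064934  -9.71735605  80.        ]
cm [  0.17 -17.15   5.96] turn -0.09 | now [604.1  -0.9 259.4] [94.61  4.61] t 2.0 rows 3.6
```

Call:
carry_out --pt "0.2 -17.2 8 0 8.7" --pt "0.2 -17.2 8 0 8.7" --pt "0.2 -17.2 8 0 8.7" --pt "0.2 -17.2 8 0 8.7" --pt "0.2 -17.2 12 0 8.7" --pt "0.2 -17.2 16 0 8.7" --pt "0.2 -17.2 19 0 8.7" --pt "0.2 -17.2 21 0 8.7" --pt "0.2 -17.2 21.5 0 8.7" --pt "0.2 -17.2 21.5 0 8.7" --pt "0.2 -17.2 21.5 0 5" --pt "0.2 -17.2 21.5 0 5" --pt "0.2 -17.2 21.5 0 5" --pt "0.2 -17.2 21.5 0 5" --pt "0.2 -17.2 21.5 0 5" --pt "0.2 -17.2 21.5 0 5" --grip_force 15

```text
clock: 3.6
ee_pos: [433.2, -11.9, 45.0]
orientation: [0.678, 0.735, 0.0, 0.0]
ft_force: [-0.8, -0.2, 4.5]
finger_gap: 0.634
grip_force: 15.0
```

Call:
carry_out --pt "0 0 -3 0 5" --pt "0 0 -8 0 5" --pt "1 6 -10 0 5" --pt "2.1 11 -10 0 5" --pt "2.1 15 -10 0 5" --pt "2.1 18.6 -10 0 5" --pt "2.1 18.6 -8 0 5" --pt "2.1 18.6 -6 0 5" --pt "2.1 18.6 -5 0 5" --pt "2.1 18.6 -5 0 5" --pt "2.1 18.6 -5 0 5"

```text
clock: 4.7
ee_pos: [616.9, 24.0, 94.8]
orientation: [0.678, 0.735, -0.0, -0.0]
ft_force: [0.5, -0.5, -0.7]
finger_gap: 0.64
grip_force: 15.0
```

```bash
python3 -c "
from h import *
o=r.observe();print(o['ee_pos'],yaw(),o['finger_gap'])
a=get_image('wrist');t=get_image('top');s=get_image('scene')
rs=lambda i,k:cv2.resize(i,None,fx=k,fy=k,interpolation=cv2.INTER_CUBIC)
A=rs(a['pixels'][100:380,250:440],2);B=rs(t['pixels'][145:215,250:345],4);D=rs(s['pixels'][170:270,310:405],4)
P=np.zeros((680,760,3),np.uint8);P[:560,:380]=A;P[:280,380:760]=B;P[280:680,380:760]=D
cv2.imwrite('pics/c2.png',cv2.resize(P,(670,600)))"
```

```text
[616.90448537  24.03575632  94.75003293] [94.64416522  4.64416562] 0.6399255263305559
```

View pics/c2.png

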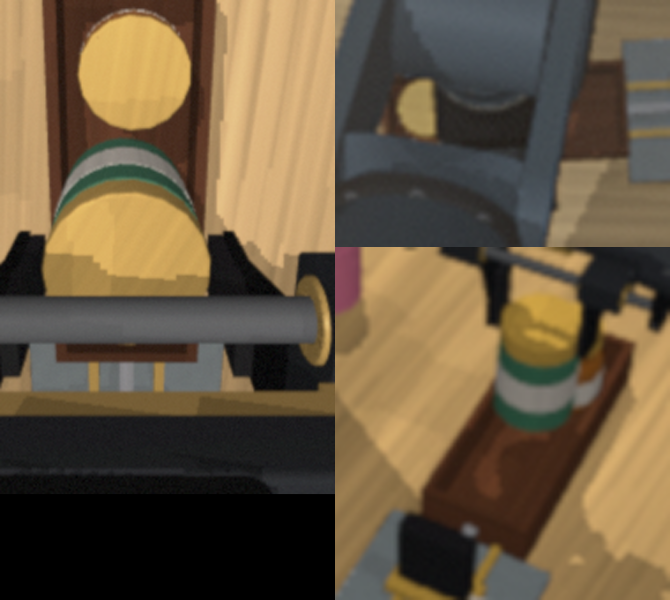

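The tin hangs over the tray about 1.5 mm to the −x side, between jar and latch end. I'll correct by 1 mm and lower it.

Call:
carry_out --pt "0 0.1 1 0 5" --pt "0 0.1 2 0 5" --pt "0 0.1 3 0 5" --pt "0 0.1 3.6 0 5" --pt "0 0.1 4 0 5" --pt "0 0.1 4.2 0 5" --pt "0 0.1 4.2 0 5" --pt "0 0.1 4.2 0 5"

```text
clock: 5.65
ee_pos: [617.7, 24.1, 53.1]
orientation: [0.678, 0.735, -0.0, -0.0]
ft_force: [-1.8, -0.0, 3.2]
finger_gap: 0.638
grip_force: 15.0
```

Call:
carry_out --pt "0 0 0 0 7.5" --pt "0 0 0 0 7.5" --pt "0 0 0 0 7.5" --pt "0 0 -3 0 7.5" --pt "0 0 -7 0 7.5" --pt "0 0 -11 0 8.7" --pt "2 -2 -14.7 0 8.7" --pt "6 -6 -14.7 0 8.7" --pt "9 -9 -14.7 0 8.7" --pt "12 -12 -14.7 0 8.7" --pt "15 -15 -14.7 0 8.7" --pt "17.1 -18 -14.7 0 8.7" --pt "17.1 -18 -14.7 0 8.7" --pt "17.1 -18 -14.7 0 8.7"

```text
clock: 7.05
ee_pos: [424.9, 180.4, 200.0]
orientation: [0.677, 0.736, 0.001, 0.001]
ft_force: [1.2, -0.7, 1.2]
finger_gap: 1.006
grip_force: 0.0
```

```bash
python3 -c "
from h import *
o=r.observe();print(o['ee_pos'],yaw(),o['finger_gap'])
a=get_image('wrist');t=get_image('top')
uv=proj(a,[423,252,80])[0].astype(int);print(uv)
rs=lambda i,k:cv2.resize(i,None,fx=k,fy=k,interpolation=cv2.INTER_CUBIC)
u0=max(uv[0]-60,0);v0=max(uv[1]-60,0);print(u0,v0)
A=rs(a['pixels'][v0:v0+130,u0:u0+130],4)[:520,:520];B=rs(t['pixels'][145:215,250:345],2.5)
P=np.zeros((520,780,3),np.uint8);P[:A.shape[0],:A.shape[1]]=A;P[:B.shape[0],520:520+B.shape[1]]=B
cv2.imwrite('pics/c3.png',P)"
```

```text
[424.93928763 180.43680877 200.03077044] [94.74306075  4.74307207] 1.0057577118441106
[324 121]
264 61
```

View pics/c3.png

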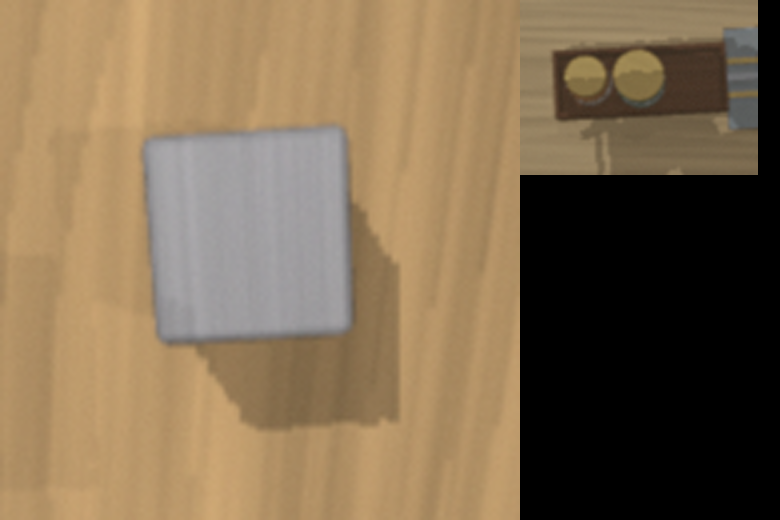

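The square tin's lid corners are at (145,138), (343,127), (352,331) and (161,342) in the crop. In the inset, the round tin stands in the tray next to the jar.

Run:
```python
from fit import *
g=get_image("wrist"); C=lambda p:(264+(p[0]+.5)/4-.5,61+(p[1]+.5)/4-.5)
q=fit(g,[(-26,26,80),(26,26,80),(26,-26,80),(-26,-26,80)],[C(p) for p in [(145,138),(343,127),(352,331),(161,342)]],[423,252,.1])
plan(q[0],q[1],45,np.degrees(q[2]))
t=get_image("top")
for n,p in [("round",(638-520,76)),("jar",(585-520,76))]:
    P=ray(t,250+p[0]/2.5,145+p[1]/2.5,88 if n=="round" else 78); print(n,P,loc([617.5,23,np.radians(4.6)],P))
```

```text
[426.6 252.7] 8.15 res [-1.3 -0.6  1.6 -1.3  0.9  0.9 -1.2  1.3]
cm [ 7.29  0.56 15.49] turn -3.56 | now [426.5 179.6 199.9] [94.59  4.59] t 7.2 rows 3.4
round [614.06440714  24.09478266  88.        ] [-3.3  1.4]
jar [614.06735089  83.12228765  78.        ] [ 1.4 60.2]
```

Call:
carry_out --pt "5 0.6 0 -2.9 8.7" --pt "7.2 0.6 4 -2.9 8.7" --pt "7.2 0.6 8 -2.9 8.7" --pt "7.2 0.6 12 -2.9 8.7" --pt "7.2 0.6 14.5 -2.9 8.7" --pt "7.2 0.6 15.5 -2.9 8.7" --pt "7.2 0.6 15.5 -2.9 8.7" --pt "7.2 0.6 15.5 -2.9 4.5" --pt "7.2 0.6 15.5 -2.9 4.5" --pt "7.2 0.6 15.5 -2.9 4.5" --pt "7.2 0.6 15.5 -2.9 4.5" --pt "7.2 0.6 15.5 -2.9 4.5" --pt "7.2 0.6 15.5 -2.9 4.5" --grip_force 15

```text
clock: 8.55
ee_pos: [424.8, 252.3, 45.1]
orientation: [0.659, 0.752, 0.0, 0.0]
ft_force: [-0.5, -0.3, 3.6]
finger_gap: 0.597
grip_force: 15.0
```

```bash
python3 -c "
from h import *
import math
a=math.radians(4.6)
for k in range(2): plan(617.8-math.sin(a)*-60,23+math.cos(a)*-60,95,4.6)"
```

```text
cm [-31.26  15.81  -4.98] turn 2.96 | now [424.8 252.3  45.1] [97.56  7.56] t 8.55 rows 7.1
cm [-31.26  15.81  -4.98] turn 2.96 | now [424.8 252.3  45.1] [97.56  7.56] t 8.55 rows 7.1
```

Call:
carry_out --pt "0 0 -4 0 4.5" --pt "0 0 -8 0 4.5" --pt "-3 1.5 -12 1 4.5" --pt "-7 3.5 -12 3 4.5" --pt "-11 5.6 -12 3 4.5" --pt "-15 7.6 -12 3 4.5" --pt "-19 9.6 -12 3 4.5" --pt "-23 11.6 -12 3 4.5" --pt "-27 13.6 -12 3 4.5" --pt "-30 15.2 -12 3 4.5" --pt "-31.3 15.8 -12 3 4.5" --pt "-31.3 15.8 -10 3 4.5" --pt "-31.3 15.8 -7 3 4.5" --pt "-31.3 15.8 -5.3 3 4.5" --pt "-31.3 15.8 -5.3 3 4.5" --pt "-31.3 15.8 -5.3 3 4.5"

```text
clock: 10.15
ee_pos: [622.0, -36.5, 97.5]
orientation: [0.678, 0.735, -0.0, -0.001]
ft_force: [0.6, -0.9, -1.9]
finger_gap: 0.6
grip_force: 15.0
```

```bash
python3 -c "
from h import *
o=r.observe();print(o['ee_pos'],yaw(),o['finger_gap'])
a=get_image('wrist');s=get_image('scene')
rs=lambda i,k:cv2.resize(i,None,fx=k,fy=k,interpolation=cv2.INTER_CUBIC)
A=rs(a['pixels'][60:310,240:440],2);D=rs(s['pixels'][170:295,310:405],4)
P=np.zeros((500,780,3),np.uint8);P[:,:400]=A;P[:,400:]=D
cv2.imwrite('pics/c4.png',P)"
```

```text
[621.96096624 -36.48895468  97.4630464 ] [94.58469558  4.58475077] 0.600172357557005
```

View pics/c4.png

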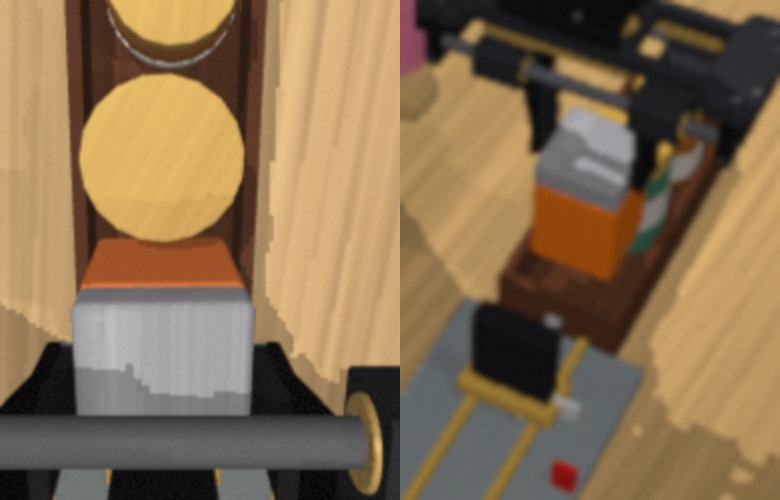

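The square tin hangs about 2 mm left of the tray's middle with a clear gap to the round tin, and the tray end is free. Lowering with a 1 mm correction.

Call:
carry_out --pt "0 0.1 1 0 4.5" --pt "0 0.1 2 0 4.5" --pt "0 0.1 3 0 4.5" --pt "0 0.1 3.8 0 4.5" --pt "0 0.1 4.2 0 4.5" --pt "0 0.1 4.5 0 4.5" --pt "0 0.1 4.5 0 4.5" --pt "0 0.1 4.5 0 4.5"

```text
clock: 11.05
ee_pos: [622.9, -36.7, 53.4]
orientation: [0.679, 0.735, -0.0, -0.001]
ft_force: [-3.7, 1.8, 5.6]
finger_gap: 0.601
grip_force: 15.0
```

Call:
carry_out --pt "0 0 0 0 7" --pt "0 0 0 0 7" --pt "0 0 0 0 7" --pt "0 0 -2 0 7" --pt "0 0 -6 0 7" --pt "0 0 -10 0 5" --pt "-4 0 -10.5 8 5" --pt "-8 0 -10.5 16 5" --pt "-9.5 0 -10.5 24 5" --pt "-9.5 0 -10.5 32 5" --pt "-9.5 0 -10.5 40 5" --pt "-9.5 0 -10.5 48 5" --pt "-9.5 0 -10.5 56 5" --pt "-9.5 0 -10.5 64 5" --pt "-9.5 0 -10.5 72 5" --pt "-9.5 0 -10.5 80 5" --pt "-9.5 0 -10.5 88 5" --pt "-9.5 0 -10.5 90 5" --pt "-9.5 0 -10.5 90 5"

```text
clock: 12.95
ee_pos: [631.4, -132.2, 157.5]
orientation: [0.999, 0.04, 0.0, 0.0]
ft_force: [-0.2, 0.8, -0.1]
finger_gap: 0.574
grip_force: 0.0
```

```bash
python3 -c "
from h import *
o=r.observe();print(o['ee_pos'],yaw(),o['finger_gap'])
a=get_image('wrist');s=get_image('scene');t=get_image('top')
rs=lambda i,k:cv2.resize(i,None,fx=k,fy=k,interpolation=cv2.INTER_CUBIC)
P=np.zeros((600,800,3),np.uint8);P[:300,:480]=rs(a['pixels'],.75)
P[:280,480:800]=rs(t['pixels'][145:215,250:330],4);P[300:600,:400]=rs(s['pixels'][180:330,280:480],2);P[300:600,400:800]=rs(a['pixels'][60:260,180:447],1.5)[:,:400]
cv2.imwrite('pics/c5.png',P)"
```

```text
[ 631.40132622 -132.24080259  157.50885579] [  4.55126549 -85.44874503] 0.5743032042223777
```

View pics/c5.png

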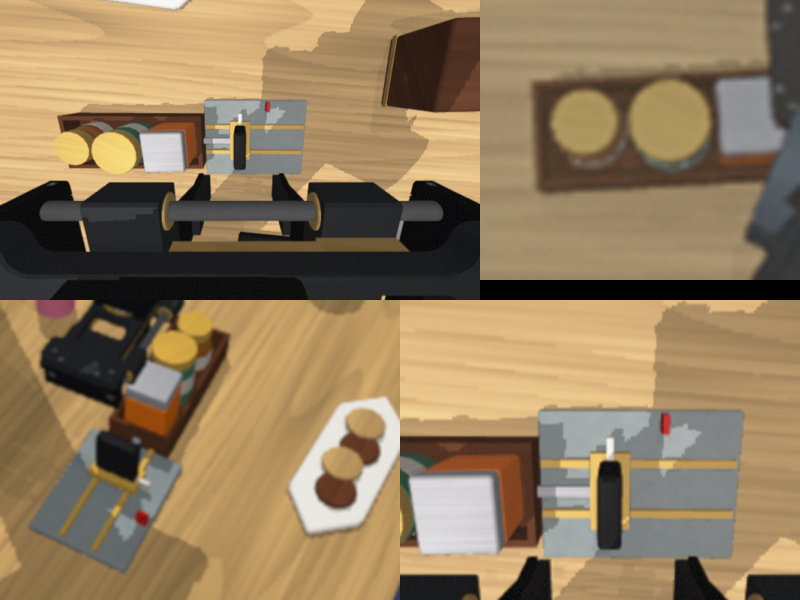

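The inset views show all three items upright in the tray and the open fingers on either side of the tab. In the wrist crop, the pointer tip is at (610,438), the marker at (665,421) and the tab at (609,505).

Run:
```python
from fit import *
g=get_image("wrist"); C=lambda p:(180+(p[0]-400+.5)/1.5-.5,60+(p[1]-300+.5)/1.5-.5)
t=[C(p) for p in [(539,410),(744,410),(731,557),(541,556)]]
q=fit(g,[(60,-100,10),(60,-256,10),(-60,-256,10),(-60,-100,10)],t,[617,23,.08])
for n,p,z in [("ptr",(610,438),22),("marker top",(665.5,417),30),("marker mid",(665,424),20),("tabtop near",(609,546),82),("tab top far",(610,463),82)]:
    P=ray(g,*C(p),z); print(n,P.round(1),loc(q,P))
# automatic red centroid
im=g["pixels"].astype(int); m=(im[...,2]>110)&(im[...,1]<70)&(im[...,0]<80); v,u=np.nonzero(m[100:220,200:420]); print(u.mean()+200,v.mean()+100,len(u), loc(q,ray(g,u.mean()+200,v.mean()+100,20)))
plan(630,-131.5,40,-85.4)
```

```text
[619.2  25. ] 4.13 res [-1.7 -1.3  0.8 -0.1  0.2  1.1  0.9  0.8]
ptr [ 670. -127.   22.] [  39.7 -155.2]
marker top [ 688.8 -164.8   30. ] [  55.8 -194.3]
marker mid [ 683.1 -166.3   20. ] [  50.  -195.4]
tabtop near [ 608.7 -131.5   82. ] [ -21.8 -155.3]
tab top far [ 662.4 -127.9   82. ] [  32.1 -155.6]
262.91539763113366 182.17935702199662 591 [  4.5 -90.5]
cm [-0.12 -0.06 11.76] turn -0.02 | now [ 631.2 -132.   157.6] [  4.58 -85.42] t 13.15 rows 2.4
```

Call:
carry_out --pt "0 0 4 0 5" --pt "0 0 8 0 5" --pt "0 0 10.5 0 5" --pt "0 0 11.7 0 5" --pt "0 0 11.7 0 5" --pt "0 0 11.7 0 1" --pt "0 0 11.7 0 1" --pt "0 0 11.7 0 1" --pt "0 0 11.7 0 1" --pt "0 0 11.7 0 1" --pt "0 0 11.7 0 1" --pt "0 0 11.7 0 1" --grip_force 35

```text
clock: 14.35
ee_pos: [631.4, -131.1, 41.3]
orientation: [0.999, 0.039, 0.0, -0.001]
ft_force: [-1.0, 3.0, 5.0]
finger_gap: 0.183
grip_force: 35.0
```

Call:
carry_out --pt "0 0.5 0 0 1" --pt "0 1 0 0 1" --pt "0 1.5 0 0 1" --pt "0 2 0 0 1" --pt "0 2.5 0 0 1" --pt "0 3 0 0 1" --pt "0 3.5 0 0 1" --pt "0 3.9 0 0 1" --pt "0 3.9 0 0 1" --pt "0 3.9 0 0 1" --pt "0 3.9 0 0 1" --pt "0 3.9 0 0 1"

```text
clock: 15.55
ee_pos: [634.2, -168.5, 41.3]
orientation: [0.999, 0.039, -0.0, -0.002]
ft_force: [-0.3, 6.3, 7.0]
finger_gap: 0.179
grip_force: 35.0
```

```bash
python3 -c "
from h import *
o=r.observe();print(o['ee_pos'],yaw(),o['finger_gap'])
a=get_image('wrist');s=get_image('scene');t=get_image('top')
rs=lambda i,k:cv2.resize(i,None,fx=k,fy=k,interpolation=cv2.INTER_CUBIC)
P=np.zeros((600,800,3),np.uint8);P[:,:400]=rs(s['pixels'][200:320,310:390],5)
P[:300,400:800]=rs(a['pixels'][50:275,150:450],4/3)
P[300:580,400:800]=rs(t['pixels'][140:210,320:420],4)
cv2.imwrite('pics/c6.png',P)"
```

```text
[ 634.17666784 -168.54881459   41.32089315] [  4.51784149 -85.48214598] 0.17906976236734803
```

View pics/c6.png

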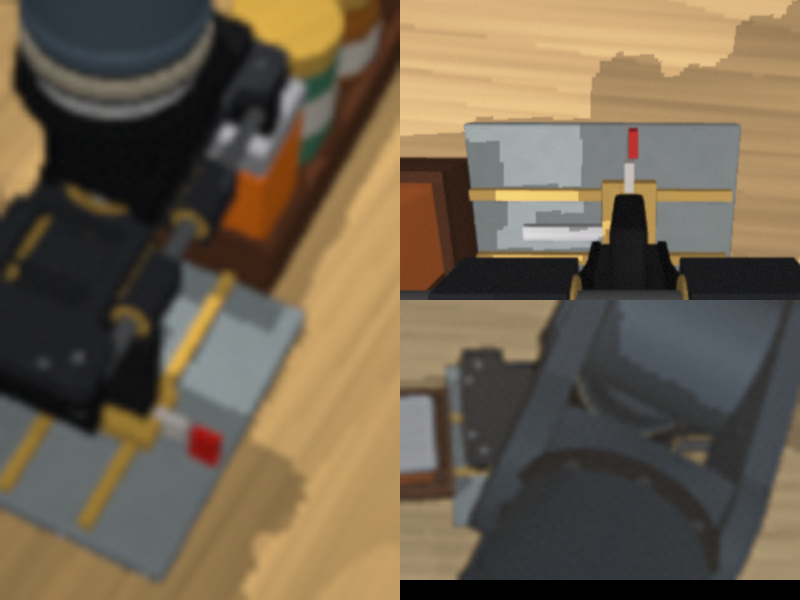

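The pointer is in line with the marker but about 1.5–2 mm short (wrist crop x 629.5 against 633). I'll pull a little further and hold.

Call:
carry_out --pt "0 0.1 0 0 1" --pt "0 0.15 0 0 1" --pt "0 0.15 0 0 1" --pt "0 0.15 0 0 1" --pt "0 0.15 0 0 1" --pt "0 0.15 0 0 1" --pt "0 0.15 0 0 1" --pt "0 0.15 0 0 1" --pt "0 0.15 0 0 1" --pt "0 0.15 0 0 1"

```text
clock: 16.7
ee_pos: [634.2, -169.8, 41.3]
orientation: [0.999, 0.039, -0.0, -0.002]
ft_force: [0.4, 7.3, 6.6]
finger_gap: 0.18
grip_force: 35.0
```

```bash
python3 -c "
from h import *
a=get_image('wrist')['pixels'][50:275,150:450].astype(int)
m=(a[...,2]>110)&(a[...,1]<80);v,u=np.nonzero(m[60:125,100:240][:]) if 0 else np.nonzero(m[90:125,150:200])
print('red',u.mean()+150,v.mean()+90,len(u)) if len(u) else None
# columns of marker / pointer in crop
for row in (100,105,110,122,128,133): 
    x=a[row,155:190]; print(row,[tuple(c) for c in x[10:28:1]][:0], 'red cols',np.nonzero((x[:,2]>x[:,1]+60))[0]+155,'white cols',np.nonzero(x.min(1)>165)[0]+155)
o=r.observe();print(o['ee_pos'],o['grip_force'],o['ft_force'])"
```

```text
red 172.54861111111111 106.93055555555556 144
100 [] red cols [170 171 172 173 174 175 176] white cols []
105 [] red cols [170 171 172 173 174 175 176] white cols []
110 [] red cols [170 171 172 173 174 175 176] white cols []
122 [] red cols [] white cols []
128 [] red cols [] white cols [169 170 171 172 173 174]
133 [] red cols [] white cols [169 170 171 172 173 174]
[ 634.25550552 -169.77810481   41.33322629] 35.005196928977966 [-0.59390841  6.74974831  6.22732525]
```

```bash
python3 -c "
from workcell import job
print(job.close_job())"
```

```text
the job is handed in; nothing more can be done
None
```

The job is handed in, but the judge returned no result: both tins stand in the tray with the honey jar, and the gripper is still holding the latch with its pointer about 1 mm from the red marker, at about 17 s on the robot's clock.

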